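# Back the ratchet clamp off one notch

### The arm

A 6-joint arm with a two-finger parallel gripper is mounted at the origin on a cart in front of the work surface, level with it; the furniture and walls round the work are solid. World frame = base frame: x ahead of the robot, y to its left, z up, the work surface at z = 0. Lengths are in m, angles in rad, forces in N, time in s.
With the tool pointing down it reaches from about 0.35 to 0.85 m from the base axis. Payload 8.1 kg.
Tool frame: the origin (TCP) lies at the very end of the fingers, on their centre line; the grasp point (between the pads) lies 19 mm behind it; z points along the fingers, x is the direction in which the jaws open and shut, and the axes are right-handed (so a half turn about z gives the same grasp; the last joint's range is limited). The gripper opens to 85 mm and grips with 20 to 120 N. Pads are 22 mm wide; open, the fingers measure 114 mm over their backs; the gripper's body (76 mm by 85 mm) begins 54 mm behind the grasp point. The pads swing forward as they close: fully open they stand 13 mm farther back than shut.
Start: joints at [-1.19, 0.13, 1.488, -0, 1.523, -0.085], TCP at [0.27, -0.536, 0.231] pointing down, gripper open.
Joint ranges: [-2.96, 2.96], [-0.89, 2.26], [0.02, 2.5], [-1.34, 4.48], [0, 2.73], [-2.66, 2.66]. Speed limits (rad/s): [2.39, 2.39, 2.79, 3.14, 3.14, 3.14].

### API

Orientations are given as a unit quaternion [w, x, y, z].
In Python, from plant import * gives the robot as it stands.
- The arm moves only by the shell command python3 -m handwheel 'ROWS' [FORCE]. ROWS is JSON, a list of rows, each an object of numbers: "dx", "dy", "dz": the shift along the tool's x, y, z in mm; "rx", "ry", "rz": the turn, a rotation vector about the tool's x, y, z in rad; "fingers": the gripper command: -1 is shut, 1 is fully open, values between are in proportion. A call has 1 to 10 rows; each row is the pose to reach, as a shift and turn from the pose commanded when the call began, along the tool's axes at that moment; what a row does not reach only later rows make up. A row lasts 1/10 s, in which the tool goes at most 50 mm and 8.59 degrees, less where a joint would pass 70% of its speed; a pose out of reach is approached as far as the arm can. A call with a gripper value outside its range is refused whole. The fingers move at their own pace and stop on an object; FORCE is the grip in N (left out, the last holds). Time passes only in rows, so rows that repeat a pose let the fingers close. It gives the time, the measured TCP pose, the force and the opening at its end, in the units of the state.
- read_state(): the state, without advancing time (a new reading comes with each control period).
- get_image(name): name is "scene" or "top" or "wrist"; returns a dict with "pixels" (384x512x3 uint8, blue, green, red), "depth" (384x512 float32, m along the optical axis (not along the pixel's ray), 0 where there is no reading), "camera_matrix" (3x3 intrinsics, pixels), "T" (4x4, takes a point from camera to world coordinates). Camera axes: x right, y down, z forward; pixel columns grow to the right and rows downward; lengths in m; the calibration is good to about 2 mm. A picture is of the moment at which its call begins.
- sign_off(): hands the job in, once; it reports no verdict.
The state is a dict: "time_s": time; "joints": joint angles; "qvel": joint speeds; "tau": joint torques, N m; "eef_pos": TCP position; "tool_rot": TCP orientation; "ft_force": force on the tool from outside, world axes, zero at the start; "moment": the same for the moment, N m; "finger_gap": opening from 0.0 (shut) to 1.0 (fully open).
Only numpy, scipy, OpenCV 4.12 (cv2) and the standard library are available. Lean on these libraries where they do the work, as an engineer would, in place of code of your own. Each camera call takes 0.05 s, during which the arm holds its last target.

### The job

The ratchet clamp on the bench holds the crepe block one notch too tight. With the fingertips only, push the pawl's yellow knob away from the wheel so that the pawl lifts out of the teeth, push the red-balled spoke towards the pawl's side to turn the wheel backward by exactly one notch (the jaw opens), then push the yellow knob back until the pawl is fully down in the new notch. Do not grasp or lift anything, and leave the block and the things round about where they are.

Things in the scene. Friction and masses are not known exactly. Their poses are not given: they have to be found in the camera images.
- clamp: Dark green base of the ratchet clamp, fixed to the bench, about 190 x 250 mm, 195 mm high over all. Origin on the bench under the wheel's centre. Own x points from the clamp's front (spokes, facing the robot) to its back, own y to the left seen from the front, z up. Jaws and block stand behind and left (own x 58 to 114 mm, y 40 to 114 mm, up to 66 mm high).
- wheel (a joint): Steel ratchet wheel, 104 mm in diameter, 10 teeth, with four hand spokes; rad. About 0 (within 0.05) = present notch; grows as it turns backward: upper spoke goes to the clamp's own -y (right seen from the front). One notch = 0.628 (36 degrees); opens the jaw 10 mm. Cannot go back while the pawl is down. Stays where left (about 2 N at a ball turns it).
- wheel_centre (a point): Centre of the toothed wheel (12 mm thick), 85 mm above the bench on its axis, which runs along the clamp's own x. The four spokes turn with it, in a plane 50 mm nearer the clamp's front.
- spoke_ball (a point): Centre of the red ball, 18 mm in diameter, on the end of the upper spoke (steel rod, 10 mm in diameter), 72 mm from the axis. At wheel 0 this spoke leans 18 degrees to own +y (left) of upright; after one notch 18 degrees to the right. The other three spokes, 90 degrees apart, have black balls.
- pawl (a joint): Brass pawl, rad: 0 = nose fully down in a tooth gap; grows as the nose lifts, stop at 0.75. The nose, 68 mm from the pivot, clears the teeth above 0.18; from 0.3 it is well clear. Stiff hinge along the clamp's own x: it stays at the angle where it is left (about 1.5 N at the knob moves it).
- pawl_knob (a point): Centre of the yellow knob (17 mm in diameter, 16 mm long along own x) on top of the pawl's lever, a brass rod 10 mm in diameter standing 62 mm straight up from the pivot when the pawl is down. Pushed to the clamp's own -y (away from the wheel) it lifts the nose; pushed back to +y it lowers it. The pawl's arm runs on the +y side, 35 mm or more below the knob's centre, and rises as it lifts.
- crepe_mid (a point): Centre of the pale crepe rubber block, 41 x 74 x 30 mm, lying loose between the clamp's jaws. To be left there.
- spool_black: Wooden spool of black thread, 42 mm in diameter, 60 mm high; origin at the centre of its underside. Bystander.
- tin_brown: Flat brown polish tin, 73 mm in diameter, 22 mm high; origin at the centre of its underside. Bystander.
- spool_white: Wooden spool of pale thread, 42 mm in diameter, 55 mm high; origin at the centre of its underside. Bystander.

How it is judged:
On the way, in this order (a step that is already met when the one before it is completed fails the run):
1. the pawl is lifted well clear of the teeth while the wheel is still in its old notch (value of joint pawl above 0.25 rad and value of joint wheel below 0.2 rad), for 0.2 s.
2. with the pawl still up, the wheel is turned back one notch (value of joint pawl above 0.15 rad and value of joint wheel between 0.45 and 0.81 rad), for 0.2 s.
At the end, for the whole second after the job is handed in: The pawl is down in the teeth (below 0.07 rad), the wheel rests one notch (0.628 rad, give or take 0.16) back from where it was, and nothing else has been moved (value of joint pawl below 0.07 rad and value of joint wheel between 0.47 and 0.79 rad and velocity of joint wheel between -0.05 and 0.05 rad/s); the robot touches nothing.
It fails at once if the wheel is turned back well past one notch (over 0.95 rad) (value of joint wheel above 0.95 rad).
It fails at once if the wheel is wound forward (tighter) by half a notch (value of joint wheel below -0.3 rad).
It fails at once if the crepe block is lifted or shifted by more than 15 mm (distance of crepe_mid from where it was at the start of the episode above 0.015 m).
It fails at once if a bystander is lifted or shifted by more than 15 mm (distance of any of spool_black, spool_white, tin_brown from where it was at the start of the episode above 0.015 m).
It also fails if it takes over 58 s, if anything falls off the work surface, if the arm or the gripper's body presses on something with over 40 N, if the wrist force passes 120 N, or if a joint passes its speed limit or range.

## Working session

There is one attempt and no reset: what is moved stays moved. The work goes in short steps, Python scripts to look and compute and a shell command to move; the robot and the scene stay as the last step left them, time stands still between calls to the robot, and variables do not carry over. Pictures are saved under pics/ and viewed, and the job is handed in when it is done.

```bash
ls; mkdir -p pics; cat > h.py <<'E'
from plant import *
import numpy as np, cv2
def save(n,f):
    im=get_image(n); cv2.imwrite('pics/'+f,im['pixels']); np.savez('pics/'+f[:-4]+'.npz',**{k:np.array(im[k]) for k in ('pixels','depth','camera_matrix','T')}); return im
def pt(im,u,v):
    d=im['depth'][int(v),int(u)]; K=im['camera_matrix']; p=np.array([(u-K[0,2])/K[0,0]*d,(v-K[1,2])/K[1,1]*d,d,1]); return (np.array(im['T'])@p)[:3]
E
python3 - <<'E'
from h import *
for n in('scene','top','wrist'):
    im=save(n,n+'0.png'); print(n,np.round(im['T'],3).tolist(),np.round(im['camera_matrix'],1).tolist())
print(read_state())
E
```

```text
pics
scene [[0.994, -0.085, 0.073, 0.529], [-0.111, -0.671, 0.733, -0.989], [-0.013, -0.737, -0.676, 0.753], [0.0, 0.0, 0.0, 1.0]] [[369.6, 0.0, 250.9], [0.0, 369.6, 195.0], [0.0, 0.0, 1.0]]
top [[0.025, -0.986, 0.163, 0.407], [-0.999, -0.03, -0.029, -0.286], [0.034, -0.163, -0.986, 1.156], [0.0, 0.0, 0.0, 1.0]] [[393.4, 0.0, 249.6], [0.0, 393.4, 192.9], [0.0, 0.0, 1.0]]
wrist [[0.449, -0.859, -0.246, 0.331], [-0.893, -0.432, -0.123, -0.504], [-0.001, 0.275, -0.961, 0.373], [0.0, 0.0, 0.0, 1.0]] [[344.1, 0.0, 252.4], [0.0, 344.1, 190.8], [0.0, 0.0, 1.0]]
{'time_s': 0.15, 'joints': array([-1.19040841e+00,  1.30974112e-01,  1.48902240e+00,  1.27588887e-05,
        1.52297793e+00, -8.54175361e-02]), 'qvel': array([-6.19573510e-05, -1.24474196e-03, -3.82327786e-03, -1.27584700e-03,
        7.93596750e-05, -9.75658098e-04]), 'tau': array([ 8.13648094e-04, -5.70066047e+01, -5.01158595e+01, -2.00743361e-04,
        9.58814635e-03,  1.38690748e-05]), 'eef_pos': array([ 0.2693481 , -0.53568807,  0.2304972 ]), 'tool_rot': array([-4.16561680e-04,  8.51217170e-01, -5.24813159e-01, -5.51230512e-04]), 'ft_force': array([-0.16624446,  0.56657901, -0.84702293]), 'moment': array([0.033008  , 0.01862722, 0.020938  ]), 'finger_gap': 0.9992127975417211}
```

View pics/scene0.png

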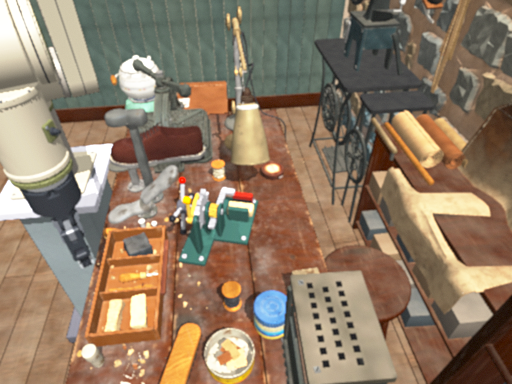

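View pics/top0.png

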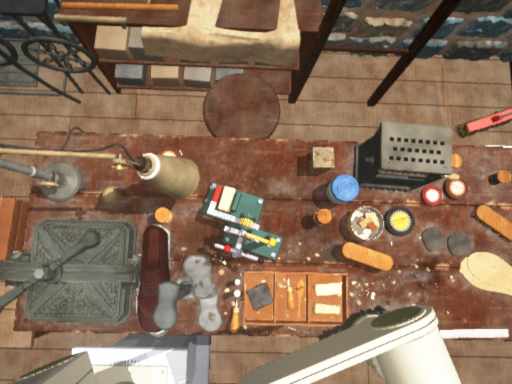

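```bash
python3 - <<'E'
import numpy as np, cv2
for n in('scene','top'):
    d=np.load(f'pics/{n}0.npz'); px=d['pixels'];hsv=cv2.cvtColor(px,cv2.COLOR_BGR2HSV);h,s,v=cv2.split(hsv);K=d['camera_matrix'];T=d['T']
    for nm,m in(('red',((h<6)|(h>174))&(s>150)&(v>80)),('yel',(h>22)&(h<34)&(s>150)&(v>120)),('green',(h>40)&(h<90)&(s>60))):
        k,l,st,c=cv2.connectedComponentsWithStats(m.astype(np.uint8))
        for i in range(1,k):
            if st[i,4]<15: continue
            vv,uu=np.where(l==i);z=d['depth'][vv,uu];ok=z>0
            P=np.c_[(uu-K[0,2])/K[0,0]*z,(vv-K[1,2])/K[1,1]*z,z][ok]@T[:3,:3].T+T[:3,3]
            print(n,nm,st[i].tolist(),c[i].round(1),np.median(P,0).round(4),P.min(0).round(3),P.max(0).round(3))
E
```

```text
scene red [179, 177, 7, 7, 42] [181.9 179.6] [ 0.4263 -0.2673  0.1578] [ 0.409 -0.271  0.001] [ 0.434 -0.066  0.164]
scene red [233, 191, 20, 10, 140] [243.1 195.8] [ 0.5831 -0.2307  0.0541] [ 0.555 -0.243  0.   ] [ 0.614 -0.158  0.062]
scene yel [183, 196, 8, 8, 46] [186.4 199.5] [ 0.4454 -0.3786  0.1928] [ 0.438 -0.384  0.184] [ 0.454 -0.369  0.197]
scene yel [187, 205, 6, 18, 57] [189.5 213.1] [ 0.4468 -0.377   0.1412] [ 0.441 -0.383  0.122] [ 0.452 -0.35   0.174]
scene yel [209, 204, 8, 13, 78] [212.6 209.6] [ 0.4982 -0.3204  0.0974] [ 0.488 -0.329  0.079] [ 0.508 -0.304  0.106]
scene yel [130, 274, 10, 4, 25] [134.3 275.4] [ 0.3024 -0.4452  0.0254] [ 0.294 -0.45   0.02 ] [ 0.313 -0.44   0.03 ]
scene yel [219, 369, 31, 15, 92] [234.7 378.6] [ 0.5206 -0.7047  0.0187] [ 0.491 -0.707  0.006] [ 0.549 -0.69   0.027]
scene green [126, 99, 7, 10, 34] [127.9 105. ] [ 0.1103  0.6493 -0.1128] [ 0.099  0.623 -0.128] [ 0.135  0.707 -0.104]
scene green [144, 109, 9, 3, 16] [148.8 110.2] [ 0.2251  0.6035 -0.1198] [ 0.195 -0.125 -0.126] [0.347 0.614 0.283]
scene green [179, 198, 75, 67, 2121] [
[... 674 characters left out ...]
red [224, 245, 7, 8, 43] [226.9 248.2] [ 0.4303 -0.2627  0.1589] [ 0.423 -0.27  -0.003] [ 0.443 -0.251  0.164]
top yel [394, 215, 12, 11, 90] [399.5 219.7] [ 0.5275 -0.7585  0.0268] [ 0.513 -0.776  0.021] [ 0.542 -0.741  0.032]
top yel [269, 239, 7, 7, 36] [272.2 241.8] [ 0.447  -0.3726  0.1934] [ 0.44  -0.38   0.177] [ 0.454 -0.365  0.198]
top green [232, 191, 31, 31, 566] [246.4 205.5] [ 0.5573 -0.3113  0.0124] [ 0.512 -0.358  0.006] [ 0.599 -0.27   0.11 ]
top green [252, 230, 25, 8, 83] [262.1 233.5] [ 0.4781 -0.3579  0.0124] [ 0.462 -0.4    0.008] [ 0.488 -0.33   0.139]
top green [252, 243, 28, 14, 182] [266.1 249.9] [ 0.4312 -0.3718  0.0117] [ 0.414 -0.41   0.004] [ 0.452 -0.331  0.019]
```

```bash
python3 - <<'E'
import numpy as np, cv2
a=cv2.imread('pics/scene0.png')[165:275,150:270]; b=cv2.imread('pics/top0.png')[170:280,190:300]
cv2.imwrite('pics/crop_s.png',cv2.resize(a,None,fx=6,fy=5.4,interpolation=cv2.INTER_CUBIC) if 0 else cv2.resize(a,None,fx=5.4,fy=5.4,interpolation=cv2.INTER_CUBIC))
cv2.imwrite('pics/crop_t.png',cv2.resize(b,None,fx=5.4,fy=5.4,interpolation=cv2.INTER_CUBIC))
E
```

```text
(no output)
```

View pics/crop_s.png

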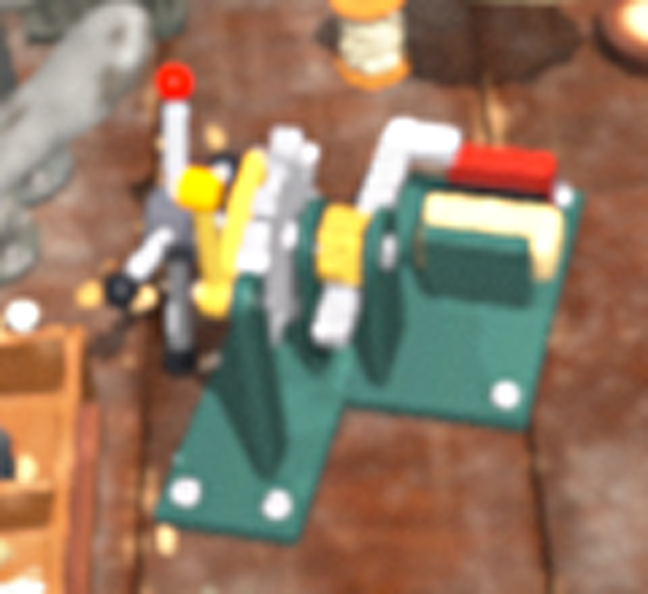

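View pics/crop_t.png

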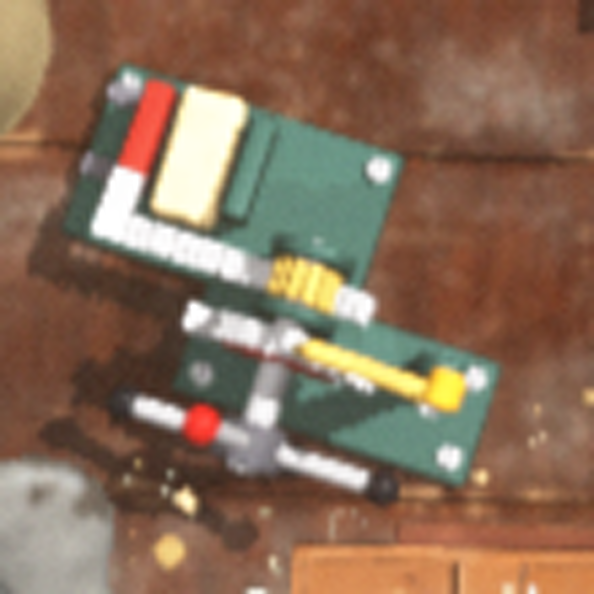

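View pics/wrist0.png

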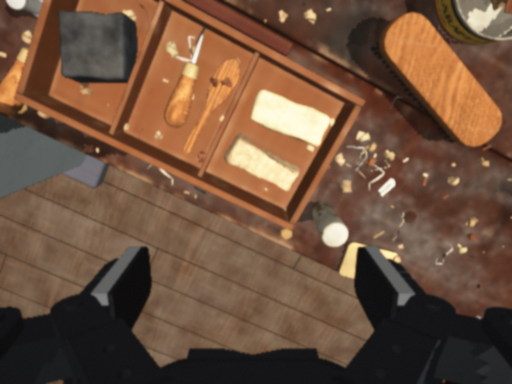

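```bash
cat >> h.py <<'E'
def ray(d,u,v,z):
    K=d['camera_matrix'];T=np.array(d['T']);r=T[:3,:3]@np.array([(u-K[0,2])/K[0,0],(v-K[1,2])/K[1,1],1]);o=T[:3,3];return o+r*(z-o[2])/r[2]
def tri(d1,p1,d2,p2):
    A=[];b=[]
    for d,p in((d1,p1),(d2,p2)):
        K=d['camera_matrix'];T=np.array(d['T']);r=T[:3,:3]@np.array([(p[0]-K[0,2])/K[0,0],(p[1]-K[1,2])/K[1,1],1]);r/=np.linalg.norm(r);M=np.eye(3)-np.outer(r,r);A.append(M);b.append(M@T[:3,3])
    return np.linalg.lstsq(np.vstack(A),np.hstack(b),rcond=None)[0]
E
python3 - <<'E'
from h import *
t=np.load('pics/top0.npz');s=np.load('pics/scene0.npz')
C=lambda x,y:(x/5.4+190-.4,y/5.4+170-.4)
pts=dict(FR=(462,487),NR=(500,360),BL=(125,65),BR=(403,155),L=(68,232))
W={k:ray(t,*C(*p),0.012) for k,p in pts.items()}
for k in W: print(k,W[k].round(4))
for a,b in(('FR','NR'),('BR','BL'),('L','BL')): 
    e=W[b]-W[a]; print(a,b,np.linalg.norm(e),np.degrees(np.arctan2(e[1],e[0])))
lb=ray(t,*C(122,405),.063);rb=ray(t,*C(382,487),.107);print(lb,rb,np.degrees(np.arctan2(*(lb-rb)[1::-1])),np.linalg.norm((lb-rb)[:2]))
ball=tri(t,(226.9,248.2),s,(181.9,179.6));knob=tri(t,(272.2,241.8),s,(186.4,199.5));print(ball,knob)
for yaw in(-16,-17,-18,-19):
    c,sn=np.cos(np.radians(yaw)),np.sin(np.radians(yaw));R=np.array([[c,-sn],[sn,c]])
    o=ball[:2]-R@[-.05,.0222]
    print(yaw,o.round(4),'knob own',(R.T@(knob[:2]-o)).round(4),'lb',(R.T@(lb[:2]-o)).round(4),'rb',(R.T@(rb[:2]-o)).round(4))
    print({k:(R.T@(W[k][:2]-o)).round(3).tolist() for k in W})
E
```

```text
FR [ 0.4039 -0.3987  0.012 ]
NR [ 0.4717 -0.4183  0.012 ]
BL [ 0.6269 -0.2107  0.012 ]
BR [ 0.5817 -0.3639  0.012 ]
L [ 0.5343 -0.1837  0.012 ]
FR NR 0.07061092590218941 -16.074845402566993
BR BL 0.15975304312919159 73.54314782720031
L BL 0.09648752791061295 -16.255924302497093
[ 0.44093302 -0.21959395  0.063     ] [ 0.40317536 -0.35027711  0.107     ] 73.88466202410383 0.13602840659958557
[ 0.42904195 -0.26265524  0.1554273 ] [ 0.44651656 -0.37369237  0.18842838]
-16 [ 0.471  -0.2978] knob own [-0.0026 -0.0797] lb [-0.0504  0.0669] rb [-0.0507 -0.0692]
{'FR': [-0.037, -0.116], 'NR': [0.034, -0.116], 'BL': [0.126, 0.127], 'BR': [0.125, -0.033], 'L': [0.029, 0.127]}
-17 [ 0.4704 -0.2985] knob own [-0.0008 -0.0789] lb [-0.0512  0.0669] rb [-0.0491 -0.0692]
{'FR': [-0.034, -0.115], 'NR': [0.036, -0.114], 'BL': [0.124, 0.13], 'BR': [0.126, -0.03], 'L': [0.028, 0.128]}
-18 [ 0.4697 -0.2992] knob own [ 0.0009 -0.078 ] lb [-0.052   0.0668] rb [-0.0475 -0.0691]
{'FR': [-0.032, -0.115], 'NR': [0.039, -0.113], 'BL': [0.122, 0.133], 'BR': [0.126, -0.027], 'L': [0.026, 0.13]}
-19 [ 0.4691 -0.2999] knob own [ 0.0027 -0.0771] lb [-0.0528  0.0668] rb [-0.0459 -0.0691]
{'FR': [-0.03, -0.115], 'NR': [0.041, -0.111], 'BL': [0.12, 0.136], 'BR': [0.127, -0.024], 'L': [0.024, 0.131]}
```

```bash
python3 - <<'E'
import numpy as np
for n in('top','scene'):
    d=np.load(f'pics/{n}0.npz');K=d['camera_matrix'];T=d['T'];v,u=np.mgrid[:384,:512];z=d['depth']
    P=np.stack([(u-K[0,2])/K[0,0]*z,(v-K[1,2])/K[1,1]*z,z],-1)@T[:3,:3].T+T[:3,3]
    m=(z>0)&(P[...,0]>.2)&(P[...,0]<.7)&(P[...,1]>-.65)&(P[...,1]<0)
    Q=P[m]
    print(n); H=np.zeros((10,13))
    for p in Q:
        i,j=int((p[0]-.2)/.05),int((p[1]+.65)/.05); H[i,j]=max(H[i,j],p[2])
    print('rows x from .2, cols y from -.65'); print((H*1000).astype(int))
E
python3 -m handwheel '[{"dz":-60,"rz":-0.82,"fingers":-1},{"dz":-60,"rz":-0.82,"fingers":-1},{"dz":-60,"rz":-0.82,"fingers":-1},{"dz":-60,"rz":-0.82,"fingers":-1},{"dz":-60,"rz":-0.82,"fingers":-1},{"dz":-60,"rz":-0.82,"fingers":-1},{"dz":-60,"rz":-0.82,"fingers":-1},{"dz":-60,"rz":-0.82,"fingers":-1},{"dz":-60,"rz":-0.82,"fingers":-1}]' 60
```

```text
top
rows x from .2, cols y from -.65
[[  0  52 553 610  52  51 621 609  28  26 160 166 546]
 [ 14 640 643 648 650 652 651  21  53 287 289 175 156]
 [ 10 633 647 648 648  47  50  55  91 290 291 197 165]
 [  6  51  52  54  54 119 116   8 123 284 289 209 170]
 [ 41  40  10   6  16 197 118 164 126 132 183 183  65]
 [ 42  40   7   8  21 195 154 138  66   7 171 184   4]
 [ 47  56  64   7   5  14 109 101  72  18   6  60   5]
 [ 73  76   6   5   5  17  18  62  68 167 232 270 337]
 [238  75  70   6   7   6   6  41  62 176 249 304 345]
 [238  67  65  63   6   6   7   5   5 150 206 223   0]]
scene
rows x from .2, cols y from -.65
[[ 65 475  51  51  51 599 587  29  29  30 277 167 513]
 [346 587 557 261  40 603 586  49  61 287 289 172   5]
 [299 632 643 621  40  44  51  56  93 290 290 203 163]
 [ 47  51  54  53  54 121 120   9 124 277 280 209 174]
 [ 42  40  10   8  16 197 140 163 125 131 184 184  18]
 [ 44  37   4  10  19 196 151 138   0   4 183 186   5]
 [ 45  62  63   5   5  14 109 100  73  64   4  60   4]
 [ 73  74   4   5   5  18  18  60  69 174 243 279 335]
 [239  73   3   4   4   4   4  40  58 182 255 299 346]
 [237   2  63  60   4   5   4   4   3 138 196 205  24]]$[0]: bad value
```

```bash
python3 -m handwheel '[{"dx":0,"dy":0,"dz":-50,"rx":0,"ry":0,"rz":-0.14,"fingers":-1.0}]' 60; python3 - <<'E'
import numpy as np
M=[]
for n in('top','scene'):
    d=np.load(f'pics/{n}0.npz');K=d['camera_matrix'];T=d['T'];v,u=np.mgrid[:384,:512];z=d['depth']
    P=np.stack([(u-K[0,2])/K[0,0]*z,(v-K[1,2])/K[1,1]*z,z],-1)@T[:3,:3].T+T[:3,3]
    M.append(P[z>0])
Q=np.vstack(M);Q=Q[(Q[:,0]>.34)&(Q[:,0]<.46)&(Q[:,1]>-.26)&(Q[:,1]<-.1)]
H=np.zeros((12,16))
for p in Q:
    i,j=int((p[0]-.34)/.01),int((p[1]+.26)/.01); H[i,j]=max(H[i,j],p[2])
print((H*1000).astype(int))
E
```

```text
time_s: 0.25
eef_pos: [0.2677, -0.5318, 0.2719]
tool_rot: [-0.005, 0.886, -0.464, -0.006]
ft_force: [0.3, -0.5, -1.6]
finger_gap: 0.855
[[  6   4   5   4  91  93  96  97  98 284 290 290 290 290 282 197]
 [  4   7   4   3 100 100 102 105 104 106 284 289 287 285 271 199]
 [  5   9   4  97 106 108 110 112 112 112 109   4   3   4 171 204]
 [  3   6   3 101 111 117 116 116 118 121 119 109   3   4 177 195]
 [  5   3   1 102 117 120 122 126 127 127 123 115   5   5 173 189]
 [  9   4   4   2 120 124 129 131 132 131 127 115   2   3 172 186]
 [  3   2   4   2 121 126 130 130 132 131 125   1   5   3 157 184]
 [  2   2   4   3   5   0 127 127 129 124   2   6   4   3 157 184]
 [162   2   3   1   2   2   2   4   3   4   2   3  12   7 155 184]
 [162  75  73  71  69   1   2   5   5   4   1   4  12   2 119 183]
 [  9  73  73  74  68   4   4   3   2   3   3   5   2   3 117 183]
 [ 17  14   4  65  66   4   4   6   7   3   4   4   3   4 116 183]]
```

```bash
python3 -m handwheel '[{"dz":-20,"rz":-0.15},{"dz":-20,"rz":-0.30},{"dz":-20,"rz":-0.45},{"dz":-20,"rz":-0.60},{"dz":-20,"rz":-0.68},{"dz":-20,"rz":-0.68},{"dz":-20,"rz":-0.68}]'
```

```text
$[0]: bad value
```

```bash
python3 -m handwheel '[{"dx":0,"dy":0,"dz":-20,"rx":0,"ry":0,"rz":-0.15,"fingers":-1},{"dx":0,"dy":0,"dz":-20,"rx":0,"ry":0,"rz":-0.30,"fingers":-1},{"dx":0,"dy":0,"dz":-20,"rx":0,"ry":0,"rz":-0.45,"fingers":-1},{"dx":0,"dy":0,"dz":-20,"rx":0,"ry":0,"rz":-0.60,"fingers":-1},{"dx":0,"dy":0,"dz":-20,"rx":0,"ry":0,"rz":-0.68,"fingers":-1},{"dx":0,"dy":0,"dz":-20,"rx":0,"ry":0,"rz":-0.68,"fingers":-1},{"dx":0,"dy":0,"dz":-20,"rx":0,"ry":0,"rz":-0.68,"fingers":-1}]'; cat >> h.py <<'E'
from scipy.spatial.transform import Rotation as Ro
YAW=np.radians(-16.3); O=np.array([.471,-.298])
Rc=np.array([[np.cos(YAW),-np.sin(YAW),0],[np.sin(YAW),np.cos(YAW),0],[0,0,1]])
def own(p): return Rc.T@(np.asarray(p)-[*O,0])
def world(p): return Rc@np.asarray(p)+[*O,0]
def st():
    s=read_state();q=s['tool_rot'];R=Ro.from_quat([q[1],q[2],q[3],q[0]]).as_matrix();return s,R
def go(p): # own target -> tool shift mm
    s,R=st(); print('t',round(s['time_s'],2),'own now',(own(s['eef_pos'])*1000).round(1),'ft own',(Rc.T@s['ft_force']).round(1),'gap',round(s['finger_gap'],3))
    Rd=np.c_[Rc[:,0],-Rc[:,1],[0,0,-1]]
    print('shift',(R.T@(world(np.array(p)/1000)-s['eef_pos'])*1000).round(1),'rotvec',Ro.from_matrix(R.T@Rd).as_rotvec().round(3))
E
python3 - <<'E'
from h import *
go([-2,-50,260])
E
```

```text
time_s: 0.95
eef_pos: [0.2695, -0.536, 0.301]
tool_rot: [-0.0, 0.99, -0.143, -0.0]
ft_force: [0.4, 0.2, 0.4]
finger_gap: 0.002
t 0.95 own now [-126.6 -285.   301. ] ft own [0.3 0.3 0.4] gap 0.002
shift [ 123.9 -235.3   41. ] rotvec [-0.     0.    -0.003]
```

```bash
python3 -m handwheel '[{"dx":20,"dy":-40,"dz":0,"rx":0,"ry":0,"rz":0,"fingers":-1},{"dx":41,"dy":-78,"dz":0,"rx":0,"ry":0,"rz":0,"fingers":-1},{"dx":62,"dy":-117,"dz":0,"rx":0,"ry":0,"rz":0,"fingers":-1},{"dx":83,"dy":-156,"dz":0,"rx":0,"ry":0,"rz":0,"fingers":-1},{"dx":104,"dy":-195,"dz":0,"rx":0,"ry":0,"rz":0,"fingers":-1},{"dx":124,"dy":-235,"dz":0,"rx":0,"ry":0,"rz":0,"fingers":-1},{"dx":124,"dy":-235,"dz":20,"rx":0,"ry":0,"rz":0,"fingers":-1},{"dx":124,"dy":-235,"dz":40,"rx":0,"ry":0,"rz":0,"fingers":-1},{"dx":124,"dy":-235,"dz":40,"rx":0,"ry":0,"rz":0,"fingers":-1}]'
python3 - <<'E'
from h import *
go([-2,-50,178])
for n in('scene','top','wrist'): save(n,n+'1.png')
a=cv2.imread('pics/scene1.png')[145:275,130:270]; b=cv2.imread('pics/top1.png')[150:280,180:320]
cv2.imwrite('pics/c1.png',np.hstack([cv2.resize(x,(390,390),interpolation=cv2.INTER_CUBIC) for x in(a,b)]))
E
```

```text
time_s: 1.85
eef_pos: [0.4537, -0.3438, 0.2578]
tool_rot: [-0.002, 0.99, -0.143, -0.002]
ft_force: [-0.3, 0.8, -0.4]
finger_gap: 0.001
t 1.85 own now [ -3.8 -48.8 257.8] ft own [-0.5  0.6 -0.4] gap 0.001
shift [ 2.2  1.4 79.8] rotvec [-0.002  0.005 -0.002]
```

View pics/c1.png

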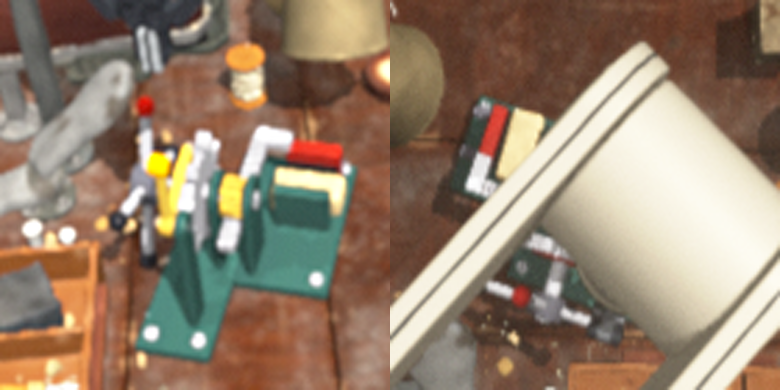

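View pics/wrist1.png

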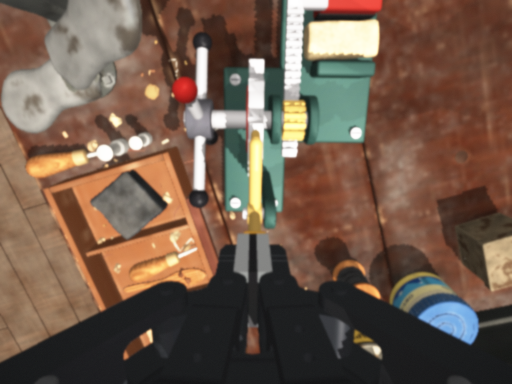

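View pics/scene1.png

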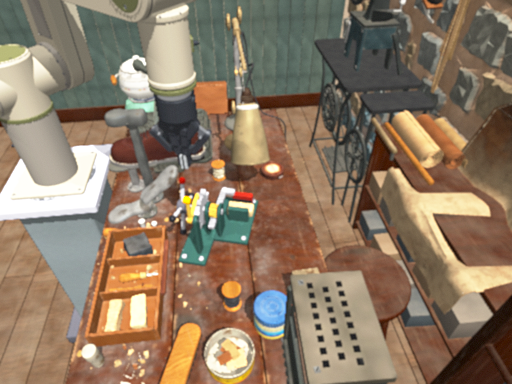

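```bash
python3 -m handwheel '[{"dx":2,"dy":0,"dz":20,"rx":0,"ry":0,"rz":0,"fingers":-1},{"dx":2,"dy":0,"dz":40,"rx":0,"ry":0,"rz":0,"fingers":-1},{"dx":2,"dy":0,"dz":60,"rx":0,"ry":0,"rz":0,"fingers":-1},{"dx":2,"dy":0,"dz":80,"rx":0,"ry":0,"rz":0,"fingers":-1},{"dx":2,"dy":0,"dz":80,"rx":0,"ry":0,"rz":0,"fingers":-1}]'
python3 - <<'E'
from h import *
go([-2,-59,178])
for n in('scene','wrist'): save(n,n+'2.png')
a=cv2.imread('pics/scene2.png')[145:275,130:270]; b=cv2.imread('pics/wrist2.png')[150:384,130:364]
cv2.imwrite('pics/c2.png',np.hstack([cv2.resize(x,(390,390),interpolation=cv2.INTER_CUBIC) for x in(a,b)]))
E
```

```text
time_s: 2.5
eef_pos: [0.4553, -0.3456, 0.1795]
tool_rot: [-0.001, 0.99, -0.143, -0.001]
ft_force: [-0.1, 0.0, -0.3]
finger_gap: 0.0
t 2.5 own now [ -1.7 -50.1 179.5] ft own [-0.1 -0.  -0.3] gap 0.0
shift [-0.3  8.9  1.4] rotvec [-0.002  0.003 -0.002]
```

View pics/c2.png

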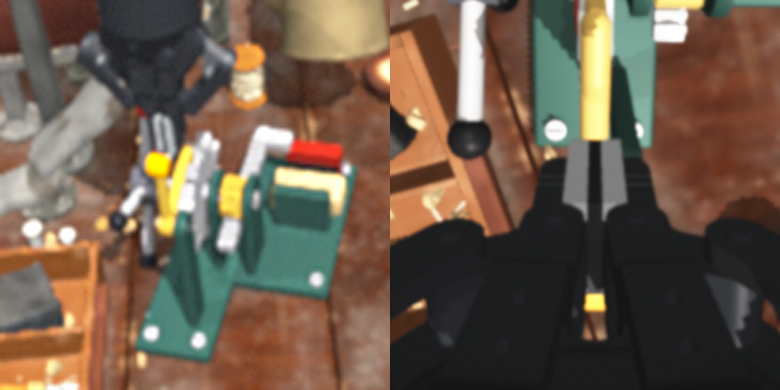

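```bash
python3 -m handwheel '[{"dx":0,"dy":5,"dz":1,"rx":0,"ry":0,"rz":0,"fingers":-1},{"dx":0,"dy":9,"dz":1,"rx":0,"ry":0,"rz":0,"fingers":-1},{"dx":0,"dy":13,"dz":2,"rx":0,"ry":0,"rz":0,"fingers":-1},{"dx":0,"dy":17,"dz":2,"rx":0,"ry":0,"rz":0,"fingers":-1},{"dx":0,"dy":21,"dz":3,"rx":0,"ry":0,"rz":0,"fingers":-1},{"dx":0,"dy":25,"dz":3,"rx":0,"ry":0,"rz":0,"fingers":-1},{"dx":0,"dy":29,"dz":3,"rx":0,"ry":0,"rz":0,"fingers":-1},{"dx":0,"dy":33,"dz":3,"rx":0,"ry":0,"rz":0,"fingers":-1},{"dx":0,"dy":37,"dz":3,"rx":0,"ry":0,"rz":0,"fingers":-1},{"dx":0,"dy":37,"dz":3,"rx":0,"ry":0,"rz":0,"fingers":-1}]'
python3 - <<'E'
from h import *
go([-2,-50,178])
for n in('scene','wrist'): save(n,n+'3.png')
a=cv2.imread('pics/scene3.png')[145:275,130:270]; b=cv2.imread('pics/wrist3.png')[150:384,130:364]
cv2.imwrite('pics/c3.png',np.hstack([cv2.resize(x,(390,390),interpolation=cv2.INTER_CUBIC) for x in(a,b)]))
E
```

```text
time_s: 3.6
eef_pos: [0.4458, -0.3821, 0.1781]
tool_rot: [0.0, 0.99, -0.142, -0.0]
ft_force: [0.1, 0.0, 0.0]
finger_gap: -0.001
t 3.6 own now [ -0.6 -87.8 178.1] ft own [0.1 0.1 0. ] gap -0.001
shift [ -1.4 -37.8   0.1] rotvec [ 0.     0.    -0.001]
```

View pics/c3.png

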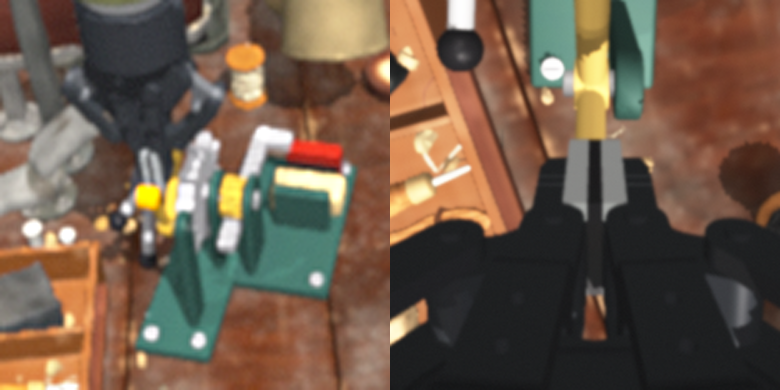

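```bash
python3 -m handwheel '[{"dx":0,"dy":-8,"dz":0,"rx":0,"ry":0,"rz":0,"fingers":-1},{"dx":0,"dy":-12,"dz":-10,"rx":0,"ry":0,"rz":0,"fingers":-1},{"dx":0,"dy":-12,"dz":-40,"rx":0,"ry":0,"rz":0,"fingers":-1},{"dx":0,"dy":-20,"dz":-70,"rx":0,"ry":0,"rz":0,"fingers":-1},{"dx":-10,"dy":-50,"dz":-80,"rx":0,"ry":0,"rz":0,"fingers":-1},{"dx":-25,"dy":-85,"dz":-80,"rx":0,"ry":0,"rz":0,"fingers":-1},{"dx":-40,"dy":-115,"dz":-80,"rx":0,"ry":0,"rz":0,"fingers":-1},{"dx":-50,"dy":-142,"dz":-80,"rx":0,"ry":0,"rz":0,"fingers":-1},{"dx":-50,"dy":-142,"dz":-80,"rx":0,"ry":0,"rz":0,"fingers":-1}]'
python3 - <<'E'
from h import *
go([-50,54,147])
s=save('scene','scene4.png');t=save('top','top4.png');save('wrist','wrist4.png')
hsv=cv2.cvtColor(s['pixels'],cv2.COLOR_BGR2HSV);h,S,v=cv2.split(hsv)
for nm,m in(('red',((h<6)|(h>174))&(S>150)&(v>80)),('yel',(h>22)&(h<34)&(S>150)&(v>120))):
    k,l,q,c=cv2.connectedComponentsWithStats(m.astype(np.uint8))
    for i in range(1,k):
        if 170<c[i][0]<195 and 160<c[i][1]<230 and q[i,4]>8: print(nm,q[i].tolist(),c[i].round(1),own(pt(s,*c[i])).round(4))
a=s['pixels'][145:275,130:270]; b=cv2.imread('pics/wrist4.png')
cv2.imwrite('pics/c4.png',np.hstack([cv2.resize(a,(390,390),interpolation=cv2.INTER_CUBIC),cv2.resize(b,(400,390))]))
E
```

```text
time_s: 4.6
eef_pos: [0.4383, -0.2281, 0.2597]
tool_rot: [-0.0, 0.99, -0.14, 0.001]
ft_force: [-0.4, -0.2, -0.6]
finger_gap: 0.001
t 4.6 own now [-51.   57.9 259.7] ft own [-0.4 -0.3 -0.6] gap 0.001
shift [  0.8   4.  112.7] rotvec [-0.    -0.002  0.003]
red [179, 177, 7, 7, 42] [181.9 179.6] [-0.0491  0.0172  0.1593]
yel [190, 190, 6, 15, 22] [192.9 198.6] [-0.0004 -0.0491  0.163 ]
yel [180, 207, 7, 7, 45] [182.9 210. ] [-0.0008 -0.1132  0.1884]
yel [189, 206, 4, 12, 24] [190.5 212. ] [-0.0029 -0.0707  0.1398]
```

View pics/c4.png

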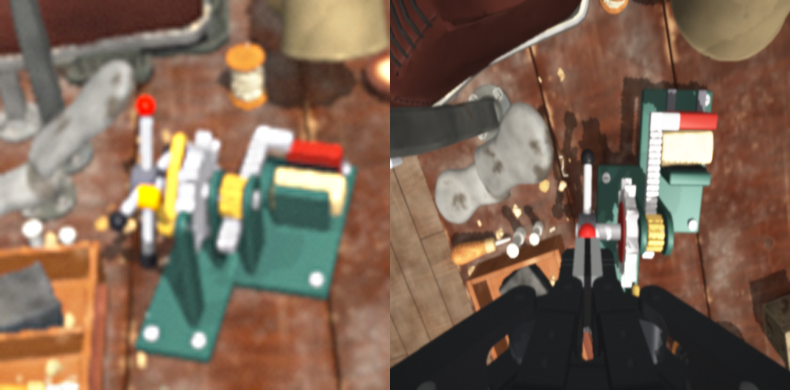

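```bash
python3 -m handwheel '[{"dx":1,"dy":2,"dz":30,"rx":0,"ry":0,"rz":0,"fingers":-1},{"dx":1,"dy":2,"dz":60,"rx":0,"ry":0,"rz":0,"fingers":-1},{"dx":1,"dy":2,"dz":90,"rx":0,"ry":0,"rz":0,"fingers":-1},{"dx":1,"dy":2,"dz":112,"rx":0,"ry":0,"rz":0,"fingers":-1},{"dx":1,"dy":2,"dz":112,"rx":0,"ry":0,"rz":0,"fingers":-1},{"dx":1,"dy":2,"dz":112,"rx":0,"ry":0,"rz":0,"fingers":-1}]'
python3 - <<'E'
from h import *
go([-50,15,147])
s=save('scene','scene5.png');w=save('wrist','wrist5.png')
a=s['pixels'][145:275,130:270]; b=w['pixels'][100:384,100:384]
cv2.imwrite('pics/c5.png',np.hstack([cv2.resize(a,(390,390),interpolation=cv2.INTER_CUBIC),cv2.resize(b,(390,390))]))
E
```

```text
time_s: 5.35
eef_pos: [0.4383, -0.2341, 0.1467]
tool_rot: [-0.0, 0.99, -0.142, -0.0]
ft_force: [0.3, 0.2, -0.1]
finger_gap: 0.003
t 5.35 own now [-49.3  52.2 146.7] ft own [ 0.2  0.3 -0.1] gap 0.003
shift [-0.7 37.2 -0.4] rotvec [-0.     0.001 -0.001]
```

View pics/c5.png

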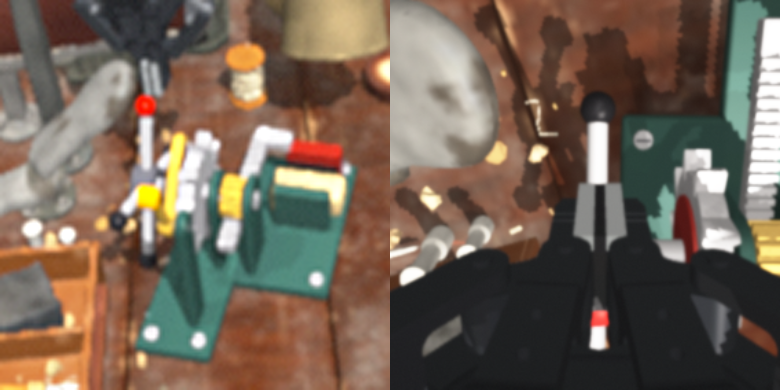

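```bash
python3 -m handwheel '[{"dx":0,"dy":4,"dz":0,"rx":0,"ry":0,"rz":0,"fingers":-1},{"dx":0,"dy":8,"dz":0,"rx":0,"ry":0,"rz":0,"fingers":-1},{"dx":0,"dy":12,"dz":0,"rx":0,"ry":0,"rz":0,"fingers":-1},{"dx":0,"dy":16,"dz":0,"rx":0,"ry":0,"rz":0,"fingers":-1},{"dx":0,"dy":20,"dz":0,"rx":0,"ry":0,"rz":0,"fingers":-1},{"dx":0,"dy":24,"dz":0,"rx":0,"ry":0,"rz":0,"fingers":-1},{"dx":0,"dy":28,"dz":0,"rx":0,"ry":0,"rz":0,"fingers":-1},{"dx":0,"dy":32,"dz":0,"rx":0,"ry":0,"rz":0,"fingers":-1},{"dx":0,"dy":36,"dz":0,"rx":0,"ry":0,"rz":0,"fingers":-1},{"dx":0,"dy":36,"dz":0,"rx":0,"ry":0,"rz":0,"fingers":-1}]'
cat >> h.py <<'E'
def blobs(s):
    h,S,v=cv2.split(cv2.cvtColor(s['pixels'],cv2.COLOR_BGR2HSV))
    for nm,m in(('red',((h<6)|(h>174))&(S>150)&(v>80)),('yel',(h>22)&(h<34)&(S>150)&(v>120))):
        k,l,q,c=cv2.connectedComponentsWithStats(m.astype(np.uint8))
        for i in range(1,k):
            if 165<c[i][0]<195 and 160<c[i][1]<230 and q[i,4]>8: print(nm,q[i].tolist(),c[i].round(1),(own(pt(s,*c[i]))*1000).round(1))
E
python3 - <<'E'
from h import *
go([-50,-2,147])
s=save('scene','scene6.png'); blobs(s)
cv2.imwrite('pics/c6.png',cv2.resize(s['pixels'][145:275,130:270],(390,390),interpolation=cv2.INTER_CUBIC))
E
```

```text
time_s: 6.45
eef_pos: [0.428, -0.2686, 0.1462]
tool_rot: [0.0, 0.99, -0.142, -0.0]
ft_force: [0.0, -0.3, 0.2]
finger_gap: -0.0
t 6.45 own now [-49.5  16.2 146.2] ft own [ 0.1 -0.2  0.2] gap -0.0
shift [-0.4 18.2 -0.8] rotvec [ 0.001  0.    -0.001]
red [174, 182, 9, 8, 45] [177.7 185.5] [-50.5 -10.  163. ]
yel [193, 190, 3, 7, 9] [194.6 192.3] [  1.1 -36.9 172.1]
yel [189, 193, 5, 25, 56] [191.  207.1] [ -2.4 -64.1 149.3]
yel [179, 207, 8, 7, 48] [182.5 209.9] [  -2.  -112.6  187.9]
```

View pics/c6.png

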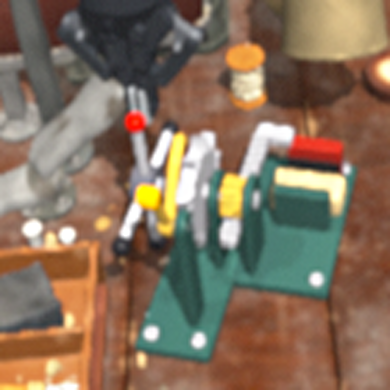

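```bash
python3 -m handwheel '[{"dx":0,"dy":4,"dz":0,"rx":0,"ry":0,"rz":0,"fingers":-1},{"dx":0,"dy":8,"dz":0,"rx":0,"ry":0,"rz":0,"fingers":-1},{"dx":0,"dy":12,"dz":0,"rx":0,"ry":0,"rz":0,"fingers":-1},{"dx":0,"dy":15,"dz":0,"rx":0,"ry":0,"rz":0,"fingers":-1},{"dx":0,"dy":18,"dz":0,"rx":0,"ry":0,"rz":0,"fingers":-1},{"dx":0,"dy":18,"dz":0,"rx":0,"ry":0,"rz":0,"fingers":-1},{"dx":0,"dy":18,"dz":0,"rx":0,"ry":0,"rz":0,"fingers":-1},{"dx":0,"dy":18,"dz":0,"rx":0,"ry":0,"rz":0,"fingers":-1}]'
python3 - <<'E'
from h import *
go([-50,-2,147])
s=save('scene','scene7.png'); blobs(s)
E
```

```text
time_s: 7.3
eef_pos: [0.4234, -0.2854, 0.1465]
tool_rot: [0.0, 0.99, -0.142, 0.0]
ft_force: [-0.0, -0.3, -0.3]
finger_gap: -0.002
t 7.3 own now [-49.3  -1.3 146.5] ft own [ 0.1 -0.3 -0.3] gap -0.002
shift [-0.7  0.7 -0.5] rotvec [ 0.    -0.    -0.001]
red [172, 188, 9, 7, 49] [175.4 191. ] [-50.6 -28.  161.2]
yel [189, 190, 7, 28, 71] [191.5 204.2] [ -1.8 -59.5 154.4]
yel [179, 207, 8, 7, 48] [182.6 209.9] [  -2.3 -111.5  186.8]
```

```bash
python3 -m handwheel '[{"dx":0,"dy":-8,"dz":0,"rx":0,"ry":0,"rz":0,"fingers":-1},{"dx":0,"dy":-14,"dz":-10,"rx":0,"ry":0,"rz":0,"fingers":-1},{"dx":0,"dy":-14,"dz":-50,"rx":0,"ry":0,"rz":0,"fingers":-1},{"dx":0,"dy":-14,"dz":-90,"rx":0,"ry":0,"rz":0,"fingers":-1},{"dx":0,"dy":-14,"dz":-113,"rx":0,"ry":0,"rz":0,"fingers":-1},{"dx":0,"dy":-14,"dz":-113,"rx":0,"ry":0,"rz":0,"fingers":-1}]'
python3 - <<'E'
from h import *
go([-2,-145,260])
s=save('scene','scene8.png'); blobs(s); t=save('top','top8.png'); w=save('wrist','wrist8.png')
cv2.imwrite('pics/c8.png',np.hstack([cv2.resize(x,(390,390),interpolation=cv2.INTER_CUBIC) for x in (s['pixels'][145:275,130:270],t['pixels'][170:280,190:300])]))
E
```

```text
time_s: 7.95
eef_pos: [0.4293, -0.2726, 0.2652]
tool_rot: [0.002, 0.99, -0.142, 0.004]
ft_force: [0.9, -0.6, -0.1]
finger_gap: -0.004
t 7.95 own now [-47.2  12.7 265.2] ft own [ 1.  -0.3 -0.1] gap -0.004
shift [ 45.1 157.7   6. ] rotvec [ 0.003 -0.008  0.   ]
red [172, 187, 9, 8, 52] [175.8 190.5] [-50.1 -26.3 161.3]
yel [193, 190, 3, 11, 12] [194.4 195.4] [  1.3 -41.2 166.2]
yel [189, 204, 5, 14, 24] [190.6 211.5] [ -1.9 -71.6 142.2]
yel [179, 207, 8, 7, 50] [182.5 210. ] [  -2.5 -111.6  186.5]
```

View pics/c8.png

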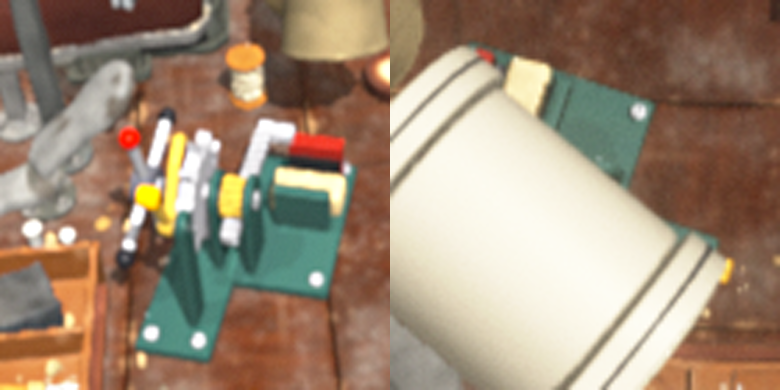

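```bash
python3 - <<'E'
from h import *
s=np.load('pics/scene0.npz');K=s['camera_matrix'];T=s['T']
def pl(u,v,x0):
    o=own(T[:3,3]);r=Rc.T@T[:3,:3]@np.array([(u-K[0,2])/K[0,0],(v-K[1,2])/K[1,1],1]);return o+r*(x0-o[0])/r[0]
for p in((181.9,179.6),(177.7,185.5),(175.4,191.),(175.8,190.5)):
    q=pl(*p,-.05);print(q.round(4),np.arctan2(q[1],q[2]-.085))
    o=own(T[:3,3]);r=Rc.T@T[:3,:3]@np.array([(p[0]-K[0,2])/K[0,0],(p[1]-K[1,2])/K[1,1],1])
    # intersect with cylinder radius .072 about own x axis at z .085
    c=o-[0,0,.085];a=r[1]**2+r[2]**2;b=c[1]*r[1]+c[2]*r[2];d=b*b-a*(c[1]**2+c[2]**2-.072**2)
    if d>0:
        for sg in(-1,1):
            k=(-b+sg*d**.5)/a;q=o+k*r;print('  cyl',q.round(4),np.arctan2(q[1],q[2]-.085).round(3))
E
```

```text
[-0.05    0.0193  0.1576] 0.259542429614643
  cyl [-0.0525  0.0249  0.1526] 0.353
  cyl [-0.0703  0.0643  0.1173] 1.105
[-0.05   -0.011   0.1641] -0.1383590322954983
  cyl [-0.0536 -0.0033  0.1569] -0.046
  cyl [-0.0891  0.072   0.0872] 1.54
[-0.05   -0.0293  0.1623] -0.3622658756823554
  cyl [-0.0542 -0.0206  0.154 ] -0.29
  cyl [-0.0981  0.0698  0.0675] 1.816
[-0.05   -0.0266  0.1616] -0.3348614601915937
  cyl [-0.0536 -0.0191  0.1544] -0.269
  cyl [-0.0968  0.0702  0.0692] 1.792
```

```bash
python3 -m handwheel '[{"dx":11,"dy":39,"dz":0,"rx":0,"ry":0,"rz":0,"fingers":-1},{"dx":22,"dy":78,"dz":0,"rx":0,"ry":0,"rz":0,"fingers":-1},{"dx":34,"dy":118,"dz":0,"rx":0,"ry":0,"rz":0,"fingers":-1},{"dx":45,"dy":158,"dz":0,"rx":0,"ry":0,"rz":0,"fingers":-1},{"dx":45,"dy":158,"dz":20,"rx":0,"ry":0,"rz":0,"fingers":-1},{"dx":45,"dy":158,"dz":45,"rx":0,"ry":0,"rz":0,"fingers":-1},{"dx":45,"dy":158,"dz":70,"rx":0,"ry":0,"rz":0,"fingers":-1},{"dx":45,"dy":158,"dz":86,"rx":0,"ry":0,"rz":0,"fingers":-1},{"dx":45,"dy":158,"dz":86,"rx":0,"ry":0,"rz":0,"fingers":-1},{"dx":45,"dy":158,"dz":86,"rx":0,"ry":0,"rz":0,"fingers":-1}]'
python3 - <<'E'
from h import *
go([-2,-98.5,176])
s=save('scene','scene9.png'); w=save('wrist','wrist9.png')
cv2.imwrite('pics/c9.png',np.hstack([cv2.resize(x,(390,390),interpolation=cv2.INTER_CUBIC) for x in (s['pixels'][145:275,130:270],w['pixels'][100:384,100:384])]))
E
```

```text
time_s: 9.1
eef_pos: [0.4259, -0.4356, 0.1732]
tool_rot: [-0.0, 0.99, -0.142, -0.0]
ft_force: [0.3, -0.1, 0.3]
finger_gap: 0.001
t 9.1 own now [  -4.7 -144.8  173.2] ft own [ 0.3 -0.   0.3] gap 0.001
shift [  2.7 -46.3  -2.8] rotvec [-0.001  0.001 -0.   ]
```

View pics/c9.png

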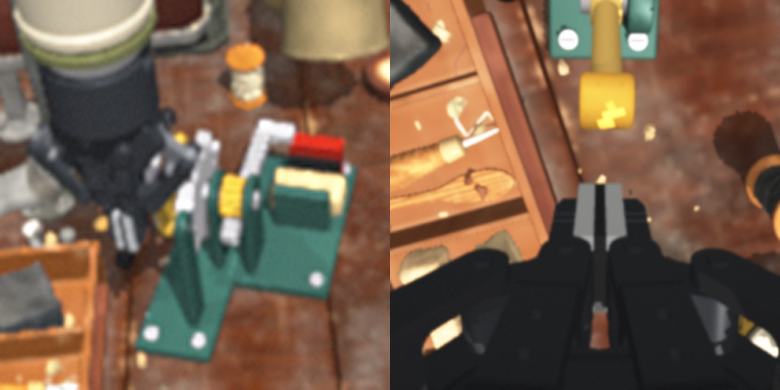

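```bash
python3 -m handwheel '[{"dx":2,"dy":-7,"dz":0,"rx":0,"ry":0,"rz":0,"fingers":-1},{"dx":2,"dy":-14,"dz":0,"rx":0,"ry":0,"rz":0,"fingers":-1},{"dx":2,"dy":-18,"dz":0,"rx":0,"ry":0,"rz":0,"fingers":-1},{"dx":2,"dy":-22,"dz":0,"rx":0,"ry":0,"rz":0,"fingers":-1},{"dx":2,"dy":-26,"dz":0,"rx":0,"ry":0,"rz":0,"fingers":-1},{"dx":2,"dy":-30,"dz":-1,"rx":0,"ry":0,"rz":0,"fingers":-1},{"dx":2,"dy":-34,"dz":-1,"rx":0,"ry":0,"rz":0,"fingers":-1},{"dx":2,"dy":-38,"dz":-2,"rx":0,"ry":0,"rz":0,"fingers":-1},{"dx":2,"dy":-41,"dz":-2,"rx":0,"ry":0,"rz":0,"fingers":-1},{"dx":2,"dy":-41,"dz":-2,"rx":0,"ry":0,"rz":0,"fingers":-1}]'
python3 - <<'E'
from h import *
go([-2,-98.5,176])
s=save('scene','scene10.png'); blobs(s)
E
python3 -m handwheel '[{"dx":0,"dy":-1.5,"dz":0,"rx":0,"ry":0,"rz":0,"fingers":-1},{"dx":0,"dy":-3,"dz":0,"rx":0,"ry":0,"rz":0,"fingers":-1},{"dx":0,"dy":-4,"dz":0,"rx":0,"ry":0,"rz":0,"fingers":-1},{"dx":0,"dy":-5,"dz":0,"rx":0,"ry":0,"rz":0,"fingers":-1},{"dx":0,"dy":-5,"dz":0,"rx":0,"ry":0,"rz":0,"fingers":-1},{"dx":0,"dy":-5,"dz":0,"rx":0,"ry":0,"rz":0,"fingers":-1}]'
python3 - <<'E'
from h import *
go([-2,-98.5,176])
E
```

```text
time_s: 10.2
eef_pos: [0.4395, -0.3966, 0.1751]
tool_rot: [-0.0, 0.99, -0.142, -0.0]
ft_force: [0.0, -0.1, -0.6]
finger_gap: 0.001
t 10.2 own now [  -2.5 -103.5  175.1] ft own [ 0.  -0.  -0.6] gap 0.001
shift [ 0.5 -5.  -0.8] rotvec [-0.001  0.    -0.   ]
yel [190, 209, 4, 7, 15] [191.3 211.8] [ -2.6 -66.5 136.2]
yel [187, 217, 5, 5, 17] [189.4 219.3] [ -2.2 -85.8 130.6]
time_s: 10.85
eef_pos: [0.4408, -0.3925, 0.1753]
tool_rot: [0.0, 0.99, -0.142, 0.0]
ft_force: [-0.6, -1.5, 0.9]
finger_gap: -0.003
t 10.85 own now [ -2.5 -99.1 175.3] ft own [-0.1 -1.6  0.9] gap -0.003
shift [ 0.5 -0.6 -0.7] rotvec [ 0.    -0.    -0.001]
```

```bash
python3 -m handwheel '[{"dx":0,"dy":-1,"dz":0,"rx":0,"ry":0,"rz":0,"fingers":-1},{"dx":0,"dy":-2,"dz":0,"rx":0,"ry":0,"rz":0,"fingers":-1},{"dx":0,"dy":-2,"dz":0,"rx":0,"ry":0,"rz":0,"fingers":-1},{"dx":0,"dy":-2,"dz":0,"rx":0,"ry":0,"rz":0,"fingers":-1}]'
python3 - <<'E'
from h import *
go([-2,-98.5,176])
E
```

```text
time_s: 11.25
eef_pos: [0.4409, -0.3922, 0.1755]
tool_rot: [0.001, 0.99, -0.142, 0.0]
ft_force: [-2.1, -8.7, -0.9]
finger_gap: -0.004
t 11.25 own now [ -2.5 -98.8 175.5] ft own [ 0.4 -9.  -0.9] gap -0.004
shift [ 0.5 -0.3 -0.5] rotvec [ 0.003 -0.001 -0.001]
```

```bash
python3 -m handwheel '[{"dx":0,"dy":-1,"dz":0,"rx":0,"ry":0,"rz":0,"fingers":-1},{"dx":0,"dy":-2,"dz":0,"rx":0,"ry":0,"rz":0,"fingers":-1},{"dx":0,"dy":-2,"dz":0,"rx":0,"ry":0,"rz":0,"fingers":-1}]'
python3 - <<'E'
from h import *
go([-2,-98.5,176])
E
python3 -m handwheel '[{"dx":0,"dy":8,"dz":0,"rx":0,"ry":0,"rz":0,"fingers":-1},{"dx":0,"dy":20,"dz":0,"rx":0,"ry":0,"rz":0,"fingers":-1},{"dx":0,"dy":35,"dz":-20,"rx":0,"ry":0,"rz":0,"fingers":-1},{"dx":0,"dy":55,"dz":-60,"rx":0,"ry":0,"rz":0,"fingers":-1},{"dx":-25,"dy":95,"dz":-80,"rx":0,"ry":0,"rz":0,"fingers":-1},{"dx":-50,"dy":130,"dz":-100,"rx":0,"ry":0,"rz":0,"fingers":-1},{"dx":-75,"dy":160,"dz":-110,"rx":0,"ry":0,"rz":0,"fingers":-1},{"dx":-100,"dy":180,"dz":-120,"rx":0,"ry":0,"rz":0,"fingers":-1},{"dx":-120,"dy":190,"dz":-125,"rx":0,"ry":0,"rz":0,"fingers":-1},{"dx":-120,"dy":190,"dz":-125,"rx":0,"ry":0,"rz":0,"fingers":-1}]'
python3 - <<'E'
from h import *
go([0,0,0])
s=save('scene','scene11.png'); blobs(s); t=save('top','top11.png')
cv2.imwrite('pics/c11.png',np.hstack([cv2.resize(x,(390,390),interpolation=cv2.INTER_CUBIC) for x in (s['pixels'][145:275,130:270],t['pixels'][170:280,190:300])]))
E
```

```text
time_s: 11.55
eef_pos: [0.4408, -0.392, 0.1755]
tool_rot: [0.003, 0.99, -0.143, 0.0]
ft_force: [-3.3, -16.2, -3.3]
finger_gap: -0.005
t 11.55 own now [ -2.6 -98.7 175.5] ft own [  1.4 -16.4  -3.3] gap -0.005
shift [ 0.6 -0.2 -0.5] rotvec [ 0.006 -0.001 -0.002]
time_s: 12.55
eef_pos: [0.2706, -0.5387, 0.3014]
tool_rot: [0.001, 0.99, -0.144, 0.0]
ft_force: [0.1, -0.3, -0.2]
finger_gap: 0.001
t 12.55 own now [-124.8 -287.3  301.4] ft own [ 0.2 -0.3 -0.2] gap 0.001
shift [ 123.6 -288.1  301.1] rotvec [ 0.001 -0.    -0.004]
red [172, 187, 9, 8, 53] [175.9 190.5] [-49.9 -26.4 161.3]
yel [182, 197, 11, 22, 98] [187.5 205.1] [ -1.1 -84.2 175.2]
```

View pics/c11.png

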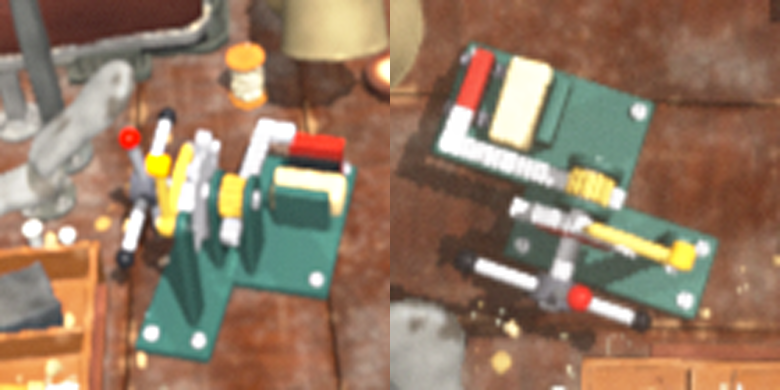

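```bash
python3 - <<'E'
from h import *
def f(d,nm,box):
    h,S,v=cv2.split(cv2.cvtColor(d['pixels'],cv2.COLOR_BGR2HSV))
    m=((h<6)|(h>174))&(S>150)&(v>80) if nm=='red' else (h>22)&(h<34)&(S>150)&(v>120)
    x0,x1,y0,y1=box;vv,uu=np.where(m[y0:y1,x0:x1]);return uu.mean()+x0,vv.mean()+y0
t0,t1,s0,s1=[np.load(f'pics/{n}.npz') for n in('top0','top11','scene0','scene11')]
for t,s in((t0,s0),(t1,s1)):
    k=f(t,'yel',(262,282,232,252)),f(s,'yel',(180,194,195,203)); r=f(t,'red',(215,265,240,262)),f(s,'red',(168,190,173,197))
    ball=own(tri(t,r[0],s,r[1]));print('knob px',np.round(k,1).tolist(),(own(tri(t,k[0],s,k[1]))*1e3).round(1),'ball',(ball*1e3).round(1),np.arctan2(ball[1],ball[2]-.085))
print(np.abs(cv2.absdiff(s0['pixels'],s1['pixels'])[100:170].max(2)>60).sum())
E
```

```text
knob px [[272.2, 241.8], [186.8, 199.4]] [ -1.9 -79.3 188.4] ball [-50.2  22.2 155.2] 0.3066317712484648
knob px [[271.9, 241.9], [186.5, 199.4]] [ -2.4 -78.9 188. ] ball [-51.  -20.7 156.5] -0.28130384887652765
2399
```

```bash
python3 - <<'E'
from plant import *
print(sign_off()); print(read_state()['time_s'])
E
```

```text
the job is handed in; nothing more can be done
None
the job is handed in; nothing more can be done
```

The clamp is now one notch looser with the pawl back down in the teeth, and I've handed the job in; no verdict was given. With the shut fingertips I pushed the yellow knob away from the wheel. The pawl rose to about 0.45 rad, judged from the knob's 25–28 mm of travel. I then pushed the red ball back one notch and pushed the knob back until it met its stop, where the push force rose to 16 N with no further movement.

**Last checks** (about 12.6 s of the 58 s used):
- **Pawl:** the knob is back within 0.5 mm of where it started, so the pawl angle is about 0.
- **Wheel:** triangulating the red ball from two cameras gives a turn of about 0.59 rad. The ray-based check from the scene camera and the fingertip position gave about 0.60–0.62. All are inside the 0.47–0.79 window, although they differ by about 0.03 rad.
- **Robot:** the arm is well clear of the clamp and the wrist force was about 0.
- **Block and bystanders:** in the last pictures the block looked as it did at the start. I did not measure how far the block, spools or tin had moved, and the cropped pictures I looked at showed only the block and the white spool.

Two of my move commands were refused, apparently because each row has to list every value; neither moved the arm.

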